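# Empty the lid tray into the catch bin and hold the box open

### The job

I need to get at the gauge inside the grey box, but five small pieces are lying on its tray-shaped lid. Stand the empty plywood catch bin flat on the bench, close against the box's hinge side and centred below the lid's open lip, and let go of it; then swing the lid up by its pull tab so that all five pieces slide off the lip into the bin. Finish while still holding the lid open at 60 degrees from shut: it falls shut if let go, so the program ends with the gripper holding it there.

Things in the scene. Friction and masses are not known exactly. Their poses are not given: they have to be found in the camera images.
- gauge_box: Fixed grey steel box, 150 (its x) x 110 (its y) x 75 mm high, hollow, with a dial gauge stored in it. Origin at the centre of its underside on the bench (z = 0). Its +x side is the hinge side, over which the lid's open lip hangs; its -x side carries the lid's pull tab; its z is up. Its +x points to the robot's right (-y), within 15 degrees.
- lid (a joint): Opening angle of the dark steel lid (about 0.2 kg) in rad: 0 shut and level, 1.047 = 60 degrees, stop at 1.9. It turns about the line along the box's y through lid_hinge, the tab side rising; almost no hinge friction: it falls shut when let go below about 80 degrees.
- lid_lip (a point): Middle of the lid's open pouring edge, 25 mm past the hinge line. The lid is a tray 114 mm wide: a 5 mm floor (top 80 mm above the bench when shut), 12 mm rims on the tab side and both ends, none here. At 60 degrees this edge hangs 22 mm lower, about 17 mm out from the box's side. Axes: the lid's.
- lid_hinge (a point): Fixed point on the hinge line, mid-width: box frame (75, 0, 75) mm. Axes as the box's.
- lid_grip (a point): Point to hold on the pull tab; moves with the lid. Shut: box frame (-113, 0, 84) mm, so 188 mm from the hinge line and 9 mm above it. The tab is a bright steel bar 12 mm wide (box's y), 16 mm high, standing 54 mm out from mid-edge of the lid; the point is 36 mm out. Pinch it across its width from above; it can pivot between the fingers. Axes: the lid's.
- catch_bin: Loose open plywood bin, 0.25 kg, 100 (its x) x 130 (its y) mm, walls 4 mm thick and 42 mm high, the wall on its +x side 55 mm. Origin at the centre of its underside, z up. It starts empty, behind the box as the robot sees it, its tab towards the robot. In place, its low -x wall stands against the box's +x side with the bin's x along the box's x.
- bin_tab (a point): Grip point on the bin's wooden tab: bin frame (47, 0, 64) mm. The tab is 10 mm thick (bin's x), 40 mm wide (bin's y), at the middle of the bin's +x wall, its top 78 mm above the bin's underside; the inside of the bin beside it is free for a finger. Axes as the bin's.
- bin_place (a point): Point on the bench where the bin's origin belongs: box frame (129, 0, 0) mm, which leaves a 4 mm gap between box and bin. The lip (underside 75 mm up) overhangs the box's side by 25 mm, so the bin has to be lowered farther out and moved in under it. Axes as the box's; the bin's axes should be parallel to them.
- piece_1: Steel gauge slip, a plain bar 10 x 28 x 9 mm, 15 g, lying loose on the lid's floor at the start. Origin at the centre of its underside.
- piece_2: Small wooden wedge, 12 x 22 x 14 mm, 15 g, lying loose on the lid's floor at the start. Origin at the centre of its underside.
- piece_3: Small wooden wedge, 12 x 22 x 14 mm, 15 g, lying loose on the lid's floor at the start. Origin at the centre of its underside.
- piece_4: Steel gauge slip, a plain bar 10 x 28 x 9 mm, 15 g, lying loose on the lid's floor at the start. Origin at the centre of its underside.
- piece_5: Steel gauge slip, a plain bar 10 x 28 x 9 mm, 15 g, lying loose on the lid's floor at the start. Origin at the centre of its underside.

How it is judged:
By the outcome, as a careful person would: the job done as asked, in the order asked, and still so for the second after the job is handed in, while the arm keeps its last pose, push and grip.
It also fails if it takes over 62 s, if anything falls off the work surface, if the arm or the gripper's body presses on something with over 40 N, if the wrist force passes 120 N, or if a joint passes its speed limit or range.

### The arm

A 6-joint arm with a two-finger parallel gripper is mounted at the origin on a cart in front of the work surface, level with it; the furniture and walls round the work are solid. World frame = base frame: x ahead of the robot, y to its left, z up, the work surface at z = 0. Lengths are in mm, angles in rad, forces in N, time in s.
With the tool pointing down it reaches from about 300 to 775 mm from the base axis. Payload 14.6 kg.
Tool frame: the origin (TCP) lies between the finger pads; the fingertips stand 19 mm ahead of it and the grasp point (between the pads) is the TCP; x points along the fingers, y is the direction in which the jaws open and shut, and the axes are right-handed (so a half turn about x gives the same grasp; the last joint's range is limited). The gripper opens to 94 mm and grips with 3 to 60 N. Pads are 16 mm wide; open, the fingers measure 119 mm over their backs; the gripper's body (75 mm by 177 mm) begins 78 mm behind the grasp point.
Start: joints at [-1.381, 0.3, 1.521, -0, 1.321, -0.067], TCP at [139.686, -531.956, 224.446] pointing down, gripper open.
Joint ranges: [-3.03, 3.03], [-0.79, 2.21], [0.23, 2.52], [-1.04, 4.18], [0, 3.07], [-2.55, 2.55]. Speed limits (rad/s): [2.22, 2.22, 2.57, 3.14, 3.14, 3.14].

### API

Orientations are given as [roll, pitch, yaw] about the fixed x, y, z axes, in that order (R = Rz(yaw) Ry(pitch) Rx(roll)).
In Python, from cell import manip gives the robot as it stands.
- The arm moves only by the tool jog_arm, never from a script. Its argument "series" is one flat list of numbers, 7 for each row, row after row: the turn, a rotation vector about the world's x, y, z in rad, then the shift along the world's x, y, z in m, then the opening, from -1 (shut) to 1 (fully open). A call has 1 to 20 rows; each row is the pose to reach, as a shift and turn from the pose commanded when the call began; what a row does not reach only later rows make up. A row lasts 1/8 s, in which the tool goes at most 62.5 mm and 10.7 degrees, less where a joint would pass 70% of its speed; a pose out of reach is approached as far as the arm can. A call with a gripper value outside its range is refused whole. The fingers move at their own pace and stop on an object; "squeeze" is the grip in N (left out, the last holds). Time passes only in rows, so rows that repeat a pose let the fingers close. It gives the time, the measured TCP pose, the force and the opening at its end, in the units of the state.
- manip.read_state(): the state, without advancing time (a new reading comes with each control period).
- manip.camera(name): name is "scene" or "top" or "wrist"; returns a dict with "color" (420x560x3 uint8, blue, green, red), "range_z" (420x560 float32, mm along the optical axis (not along the pixel's ray), 0 where there is no reading), "fx", "fy", "cx", "cy" (pixels), "pose" (4x4, takes a point from camera to world coordinates); the wrist camera has in their place "mount" (4x4, takes a point from camera to tool coordinates, whose origin is the TCP and whose axes are the tool frame's). Camera axes: x right, y down, z forward; pixel columns grow to the right and rows downward; lengths in mm; the calibration is good to about 2 mm. A picture is of the moment at which its call begins: read the wrist's pose just before it.
- manip.sign_off(): hands the job in, once; it reports no verdict.
The state is a dict: "clock": time; "joints": joint angles; "qd": joint speeds; "effort": joint torques, N m; "eef_pos": TCP position; "eef_rot": TCP orientation; "wrist_force": force on the tool from outside, world axes, zero at the start; "moment": the same for the moment, N m; "finger_gap": finger opening in mm.
Only numpy, scipy, OpenCV 4.12 (cv2) and the standard library are available. Lean on these libraries where they do the work, as an engineer would, in place of code of your own. Each camera call takes 0.05 s, during which the arm holds its last target.

## Working session

There is one attempt and no reset: what is moved stays moved. The work goes in short steps, Python scripts to look and compute and a tool call to move; the robot and the scene stay as the last step left them, time stands still between calls to the robot, and variables do not carry over. Pictures are saved under pics/ and viewed, and the job is handed in when it is done.

Besides the shell and the picture viewer there is one more tool, called by a JSON object that holds its "op" and its "data". jog_arm: Moves the arm, as the interface text tells. Its arguments: {"type":"object","properties":{"series":{"type":"array","items":{"type":"number"}},"squeeze":{"type":"number"}},"required":["series"]}

```bash
ls; mkdir -p pics; python3 - <<'E'
from cell import manip
import cv2,pickle
print(manip.read_state())
d={}
for n in("scene","top","wrist"):
    c=manip.camera(n);d[n]=c;cv2.imwrite(f"pics/a_{n}.png",c["color"])
    print(n,c["fx"],c["fy"],c["cx"],c["cy"],c.get("pose",c.get("mount")))
pickle.dump(d,open("a.pkl","wb"))
E
```

```text
pics
{'clock': 0.0, 'joints': array([-1.38062098e+00,  3.00447173e-01,  1.52160177e+00, -1.53837668e-05,
        1.32069325e+00, -6.65989150e-02]), 'qd': array([ 6.77005931e-04, -3.72746903e-04,  8.19681065e-04, -2.39401837e-03,
       -1.65720677e-05,  2.01547639e-04]), 'effort': array([-1.39397522e-03, -5.31803656e+01, -3.52737594e+01,  7.07567786e-02,
        2.43562093e-02, -1.02509939e-04]), 'eef_pos': array([ 139.62614226, -531.72518525,  223.89069025]), 'eef_rot': array([-1.62443356,  1.56964669,  1.77393717]), 'wrist_force': array([ 0.05666268, -0.25204526,  0.34448943]), 'moment': array([-0.0038047 , -0.00027032, -0.0098698 ]), 'finger_gap': 93.79821830423398}
scene 485.4710869914163 485.4710869914163 272.8010326570961 209.14970696701172 [[ 7.63669690e-01 -4.91828192e-01  4.18226773e-01  1.89355910e+02]
 [-6.45531208e-01 -5.71764269e-01  5.06334948e-01 -4.59063184e+02]
 [-9.90267729e-03 -6.56651087e-01 -7.54129489e-01  7.26656857e+02]
 [ 0.00000000e+00  0.00000000e+00  0.00000000e+00  1.00000000e+00]]
top 387.9673994472829 387.9673994472829 281.8580461222557 212.01925531812907 [[-7.54106794e-03 -9.95058005e-01  9.90085790e-02  5.01157500e+02]
 [-9.99899007e-01  8.69620397e-03  1.12406525e-02 -5.42738376e+00]
 [-1.20461000e-02 -9.89138133e-02 -9.95023090e-01  9.18234739e+02]
 [ 0.00000000e+00  0.00000000e+00  0.00000000e+00  1.00000000e+00]]
wrist 325.3644574464754 325.3644574464754 279.35156682691286 207.46383269737424 [[ 3.22027591e-04 -2.52262997e-01  9.67658657e-01 -1.59770557e+02]
 [ 9.99999722e-01 -5.69418145e-04 -4.81234396e-04 -8.89653207e-01]
 [ 6.72400028e-04  9.67658543e-01  2.52262744e-01 -7.32159894e+01]
 [ 0.00000000e+00  0.00000000e+00  0.00000000e+00  1.00000000e+00]]
```

View pics/a_scene.png

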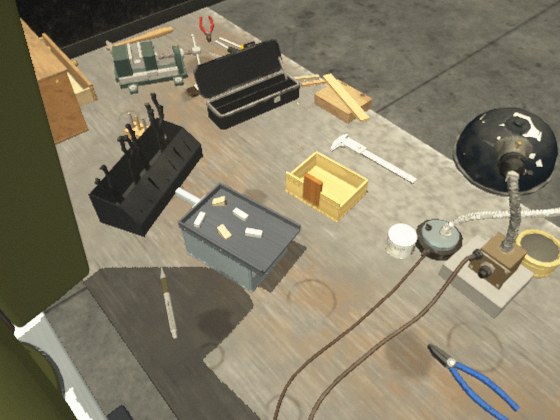

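View pics/a_top.png

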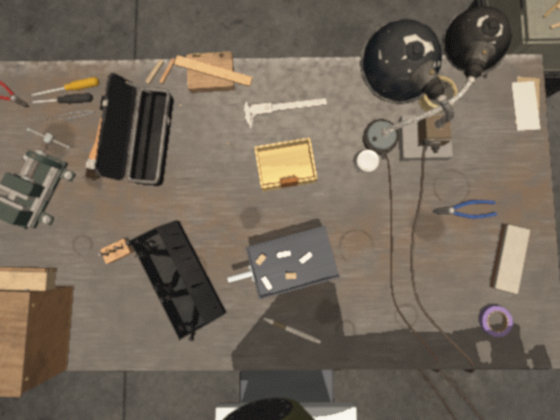

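The top view shows the box lid at about (293,262) with its tab at (240,278). The bin is at (286,163) with its brown tab at (289,181), facing the robot. A black rack stands left of the tab, at (180,280). Next I'll measure.

```bash
cat > h.py <<'E'
import numpy as np,cv2,pickle
from scipy.spatial.transform import Rotation as R
def cloud(c,pose=None):
    P=c["pose"] if pose is None else pose
    v,u=np.mgrid[0:420,0:560];z=c["range_z"].astype(float)
    p=np.stack([(u-c["cx"])/c["fx"]*z,(v-c["cy"])/c["fy"]*z,z],-1)
    w=p@P[:3,:3].T+P[:3,3];w[z==0]=np.nan;return w
def ray(c,u,v,h,pose=None):
    P=c["pose"] if pose is None else pose
    d=P[:3,:3]@np.array([(u-c["cx"])/c["fx"],(v-c["cy"])/c["fy"],1]);o=P[:3,3]
    return o+d*(h-o[2])/d[2]
def wpose(c,s):
    T=np.eye(4);T[:3,:3]=R.from_euler("xyz",s["eef_rot"]).as_matrix();T[:3,3]=s["eef_pos"];return T@c["mount"]
E
python3 - <<'E'
from h import *
d=pickle.load(open("a.pkl","rb"))
c=d["top"];im=c["color"]
cv2.imwrite("pics/b_top.png",cv2.resize(im[120:330,120:350],None,fx=3.4,fy=2.8,interpolation=cv2.INTER_CUBIC)[:600,:800])
s=d["scene"]["color"];cv2.imwrite("pics/b_scene.png",cv2.resize(s[80:300,80:380],None,fx=2.6,fy=2.6,interpolation=cv2.INTER_CUBIC))
for n in("top","scene"):
    w=cloud(d[n])
    # orthographic heightmap 1 px=2mm? sparse; bin
    x=w[...,0];y=w[...,1];z=w[...,2]
    m=(x>250)&(x<800)&(y>-250)&(y<400)
    g=np.zeros((184,217))
    iy=((800-x[m])/3).astype(int);ix=((400-y[m])/3).astype(int)
    ok=(iy<184)&(ix<217)
    np.maximum.at(g,(iy[ok],ix[ok]),np.clip(z[m][ok],0,250))
    cv2.imwrite(f"pics/h_{n}.png",cv2.applyColorMap(cv2.resize(g.astype(np.uint8),None,fx=3,fy=3,interpolation=0),cv2.COLORMAP_JET))
    k=z[(x>300)&(x<350)&(y>-150)&(y<-100)];print(n,np.nanmedian(k))
E
```

```text
top -0.6065004747795228
scene -1.1818452922775577
```

View pics/b_top.png

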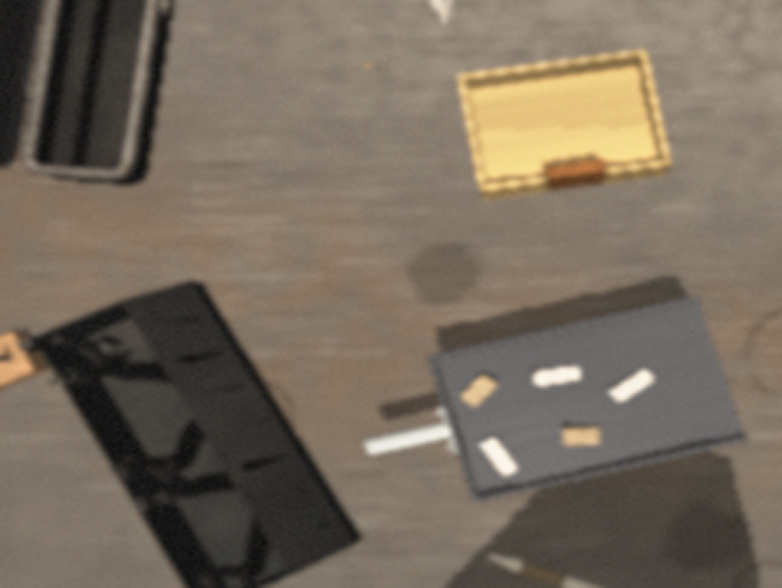

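View pics/b_scene.png

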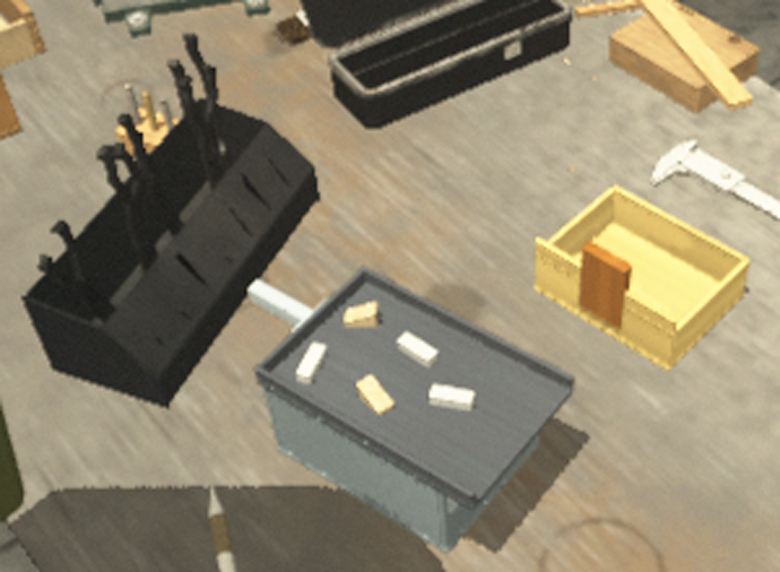

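View pics/h_top.png

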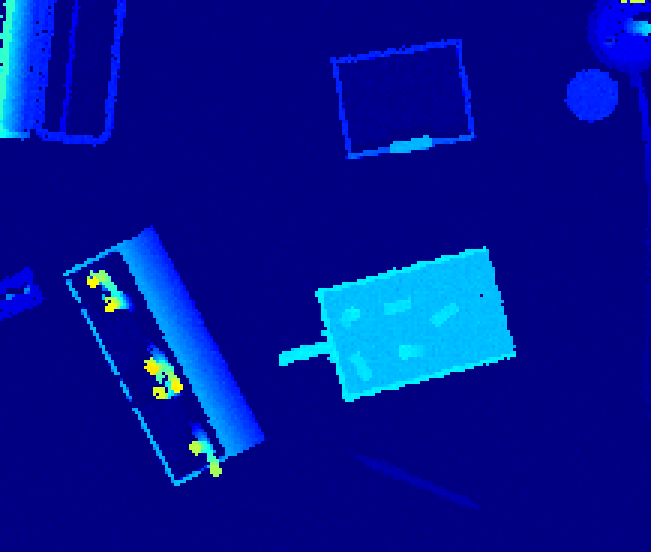

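View pics/h_scene.png

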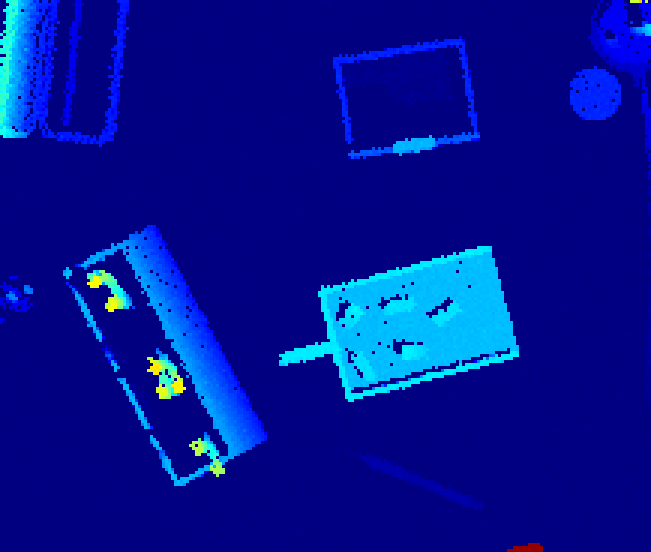

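View pics/a_wrist.png

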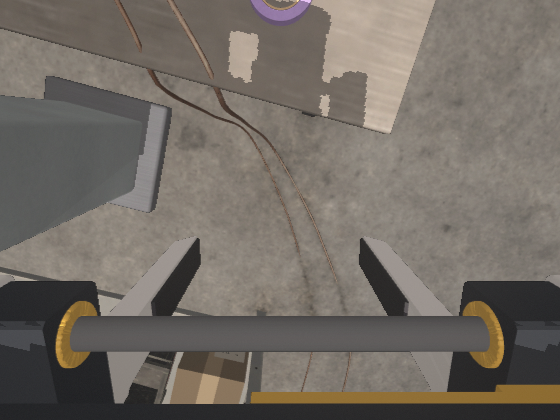

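The height maps are clean. They show the lid rectangle, the tab, the bin walls and bin tab, and the rack with tools standing in it. Next I'll fit poses from the points.

```bash
python3 - <<'E'
from h import *
d=pickle.load(open("a.pkl","rb"))
for n in("top","scene"):
    w=cloud(d[n]);x,y,z=w[...,0],w[...,1],w[...,2]
    def sel(x0,x1,y0,y1,z0,z1): 
        m=(x>x0)&(x<x1)&(y>y0)&(y<y1)&(z>z0)&(z<z1);return w[m]
    L=sel(380,570,-120,135,68,110)
    # tab+lid; lid only: y< 80
    r=cv2.minAreaRect(L[L[:,1]<82][:,:2].astype(np.float32));print(n,"lid",r,cv2.boxPoints(r).round(1).tolist())
    T=L[L[:,1]>90];print(" tab n",len(T),T.mean(0),T.min(0),T.max(0),np.median(T[:,2]))
    vx=cv2.fitLine(T[:,:2].astype(np.float32),cv2.DIST_L2,0,.01,.01).ravel();print("  tabdir",vx,np.degrees(np.arctan2(vx[1],vx[0])))
    B=sel(620,790,-90,90,30,62);r=cv2.minAreaRect(B[:,:2].astype(np.float32));print(" bin",r,cv2.boxPoints(r).round(1).tolist())
    K=sel(620,790,-90,90,68,85);r=cv2.minAreaRect(K[:,:2].astype(np.float32));print(" bintab",r,K.mean(0),len(K))
    K=sel(300,620,100,350,30,300);
    # rack: max height for y<200, near edge
    for y0 in range(120,340,20):
        q=K[(K[:,1]>y0)&(K[:,1]<=y0+20)]
        if len(q): print("  rack y",y0,"x",q[:,0].min().round(),q[:,0].max().round(),"zmax",q[:,2].max().round())
E
```

```text
top lid ((474.8501281738281, -9.973884582519531), (113.91961669921875, 190.01092529296875), 14.744844436645508) [[395.6000061035156, 67.4000015258789], [443.8999938964844, -116.30000305175781], [554.0999755859375, -87.4000015258789], [505.79998779296875, 96.4000015258789]]
 tab n 87 [444.55226912 105.30814515  91.07230649] [435.91599244  90.94569655  80.80465678] [452.74884637 120.85636783  95.05471426] 91.31543762605281
  tabdir [ 2.8492379e-01 -9.5855016e-01  4.4455228e+02  1.0530814e+02] -73.4457
 bin ((700.4730224609375, -3.7713470458984375), (102.56885528564453, 129.9845428466797), 9.114006042480469) [[639.5, 52.29999923706055], [660.0999755859375, -76.0999984741211], [761.4000244140625, -59.79999923706055], [740.7999877929688, 68.5]]
 bintab ((654.8174438476562, -10.841436386108398), (10.038884162902832, 38.88014602661133), 8.371011734008789) [654.37142181 -10.83797399  76.35347244] 88
  rack y 120 x 359.0 444.0 zmax 92.0
  rack y 140 x 349.0 405.0 zmax 65.0
  rack y 160 x 339.0 443.0 zmax 76.0
  rack y 180 x 325.0 481.0 zmax 141.0
  rack y 200 x 318.0 518.0 zmax 161.0
  rack y
[... 840 characters left out ...]
706055], [659.7999877929688, -79.69999694824219], [763.9000244140625, -62.29999923706055], [742.0999755859375, 68.19999694824219]]
 bintab ((654.9498901367188, -14.310422897338867), (12.290346145629883, 38.40052032470703), 8.13923168182373) [654.295497   -15.54432902  74.89564705] 134
  rack y 120 x 359.0 372.0 zmax 43.0
  rack y 140 x 348.0 410.0 zmax 65.0
  rack y 160 x 327.0 446.0 zmax 136.0
  rack y 180 x 325.0 486.0 zmax 143.0
  rack y 200 x 316.0 524.0 zmax 162.0
  rack y 220 x 315.0 562.0 zmax 165.0
  rack y 240 x 350.0 573.0 zmax 167.0
  rack y 260 x 384.0 568.0 zmax 132.0
  rack y 280 x 420.0 555.0 zmax 160.0
  rack y 300 x 461.0 546.0 zmax 162.0
  rack y 320 x 497.0 534.0 zmax 81.0
```

```bash
python3 - <<'E'
from h import *
from cell import manip
s=manip.read_state()
M=R.from_euler("xyz",s["eef_rot"]).as_matrix();print(M.round(3))
ang=lambda v:np.degrees(np.arctan2(v[1],v[0]))
print("tool y yaw",ang(M[:,1]),"j",np.degrees(s["joints"]))
b=np.radians(-75.2);X=np.array([np.cos(b),np.sin(b)]);Y=np.array([-X[1],X[0]]);o=np.array([473.9,-6])
for n,p in dict(place=(129,0),place_tab=(176,0),out_tab=(222,0),grip=(-113,0),grip60=(-11.2,0)).items(): print(n,(o+p[0]*X+p[1]*Y).round(1))
c=np.array([700.7,-4.6]);a=np.radians(189.2);print("bintab from center",c+47*np.array([np.cos(a),np.sin(a)]))
E
```

```text
[[-0.     0.254 -0.967]
 [ 0.001 -0.967 -0.254]
 [-1.    -0.001 -0.   ]]
tool y yaw -75.28798481585117 j [-7.91040651e+01  1.72067437e+01  8.71718713e+01 -8.23000072e-04
  7.56700690e+01 -3.81587523e+00]
place [ 506.9 -130.7]
place_tab [ 518.9 -176.2]
out_tab [ 530.6 -220.6]
grip [445.  103.3]
grip60 [471.    4.8]
bintab from center [654.30459554 -12.11441582]
```

```bash
python3 - <<'E'
from h import *
d=pickle.load(open("a.pkl","rb"))
for n in("top","scene"):
    w=cloud(d[n]);x,y,z=w[...,0],w[...,1],w[...,2]
    for xa in range(400,900,60):
        print(n,xa,[ (lambda q: int(q.max()) if q.size else -9)(z[(x>=xa)&(x<xa+60)&(y>=ya)&(y<ya+60)]) for ya in range(-480,120,60)])
E
```

```text
top 400 [29, 5, 7, 9, 3, 4, 94, 96, 94, 95]
top 460 [3, 3, 7, 8, 3, 3, 84, 91, 95, 94]
top 520 [12, 9, 20, 13, 3, 3, 93, 94, 93, 3]
top 580 [10, 14, 42, 17, 3, 4, 3, 2, 3, 3]
top 640 [3, 4, 74, 28, 44, 44, 55, 80, 80, 40]
top 700 [3, 93, 213, 38, 45, 42, 44, 44, 45, 43]
top 760 [3, 171, 222, 242, 212, 4, 3, 40, 4, 7]
top 820 [163, 200, 204, 245, 245, 212, 8, 8, 12, 12]
top 880 [199, 211, 207, 238, 239, 214, 3, 2, 3, 42]
scene 400 [-9, 2, 9, 7, 2, 2, 93, 94, 93, 93]
scene 460 [1, 3, 8, 8, 2, 2, 90, 90, 94, 93]
scene 520 [11, 9, 23, 11, 2, 2, 93, 93, 92, 1]
scene 580 [11, 13, 43, 16, 2, 1, 2, 2, 2, 2]
scene 640 [2, 3, 75, 28, 43, 42, 56, 80, 78, 2]
scene 700 [3, 91, 211, 36, 43, 43, 43, 43, 43, 43]
scene 760 [2, 173, 224, 242, 212, 2, 40, 40, 2, 8]
scene 820 [2, 174, 210, 245, 243, 209, 7, 7, 12, 10]
scene 880 [-9, 45, 210, 239, 238, 208, 2, 3, 3, 40]
```

{"op": "jog_arm", "data": {"series": [0, 0, 0.08, 0.028, 0.028, 0, 0.2, 0, 0, 0.16, 0.057, 0.058, 0, 0.2, 0, 0, 0.25, 0.086, 0.087, 0, 0.2, 0, 0, 0.33, 0.114, 0.115, 0, 0.2, 0, 0, 0.41, 0.143, 0.144, 0, 0.2, 0, 0, 0.49, 0.172, 0.173, 0, 0.2, 0, 0, 0.57, 0.2, 0.202, 0, 0.2, 0, 0, 0.66, 0.229, 0.231, 0, 0.2, 0, 0, 0.74, 0.257, 0.26, 0, 0.2, 0, 0, 0.82, 0.286, 0.289, 0, 0.2, 0, 0, 0.9, 0.315, 0.318, 0, 0.2, 0, 0, 0.98, 0.343, 0.346, 0, 0.2, 0, 0, 1.065, 0.372, 0.375, 0, 0.2, 0, 0, 1.15, 0.4, 0.404, -0.01, 0.2, 0, 0, 1.23, 0.429, 0.433, -0.02, 0.2, 0, 0, 1.31, 0.458, 0.462, -0.03, 0.2, 0, 0, 1.39, 0.486, 0.491, -0.045, 0.2, 0, 0, 1.475, 0.507, 0.512, -0.06, 0.2, 0, 0, 1.475, 0.515, 0.52, -0.07, 0.2, 0, 0, 1.475, 0.515, 0.52, -0.074, 0.2], "squeeze": 30}}

```text
clock: 2.65
eef_pos: [654.4, -12.0, 149.6]
eef_rot: [-1.743, 1.57, 3.129]
wrist_force: [-0.3, -0.9, -0.4]
finger_gap: 56.4
```

```bash
cat > look.py <<'E'
import sys
from h import *
from cell import manip
s=manip.read_state();c=manip.camera("wrist");cv2.imwrite(f"pics/{sys.argv[1]}.png",c["color"]);pickle.dump((s,c),open(sys.argv[1]+".pkl","wb"))
M=R.from_euler("xyz",s["eef_rot"]).as_matrix()
print(s["clock"],s["eef_pos"].round(1),"toolY yaw",np.degrees(np.arctan2(M[1,1],M[0,1])).round(2),M[:,0].round(3),s["wrist_force"].round(1),s["finger_gap"],np.degrees(s["joints"]).round(1))
w=cloud(c,wpose(c,s));x,y,z=w[...,0],w[...,1],w[...,2]
m=(z>70)&(z<84)&(x>620)&(x<700)&(abs(y)<60);K=w[m]
if len(K)>20: print("bintab",cv2.minAreaRect(K[:,:2].astype(np.float32)),np.median(K[:,2]),len(K))
E
python3 look.py w1
```

```text
2.65 [654.4 -12.  149.6] toolY yaw 9.14 [-0.001  0.    -1.   ] [-0.3 -0.9 -0.4] 56.36703050204082 [ -4.3  34.2  73.   -0.   72.9 -13.4]
bintab ((657.0371704101562, -11.568403244018555), (9.186101913452148, 40.05967330932617), 9.070103645324707) 77.33484702727597 672
```

View pics/w1.png

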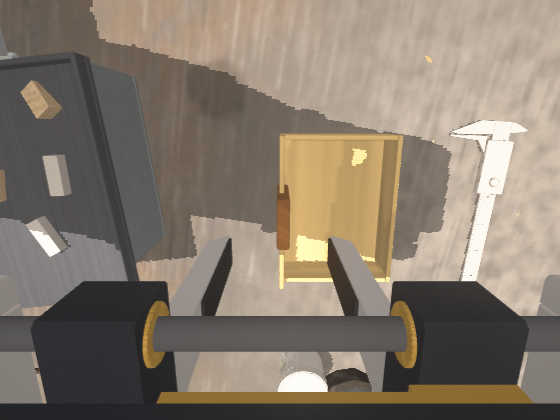

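The bin's tab, at (283,217), lies between the fingers, and its yaw matches. I'll lower and grip.

{"op": "jog_arm", "data": {"series": [0, 0, 0, 0.001, 0, -0.015, 0.2, 0, 0, 0, 0.001, 0, -0.03, 0.2, 0, 0, 0, 0.001, 0, -0.045, 0.2, 0, 0, 0, 0.001, 0, -0.06, 0.2, 0, 0, 0, 0.001, 0, -0.072, 0.2, 0, 0, 0, 0.001, 0, -0.08, 0.2, 0, 0, 0, 0.001, 0, -0.085, 0.2, 0, 0, 0, 0.001, 0, -0.085, 0.2, 0, 0, 0, 0.001, 0, -0.085, -1, 0, 0, 0, 0.001, 0, -0.085, -1, 0, 0, 0, 0.001, 0, -0.085, -1, 0, 0, 0, 0.001, 0, -0.085, -1, 0, 0, 0, 0.001, 0, -0.085, -1, 0, 0, 0, 0.001, 0, -0.085, -1], "squeeze": 30}}

```text
clock: 4.45
eef_pos: [655.8, -12.0, 65.6]
eef_rot: [1.323, 1.57, -0.087]
wrist_force: [-0.5, -0.0, 1.7]
finger_gap: 10.1
```

{"op": "jog_arm", "data": {"series": [0, 0, 0, 0, 0, 0.01, -1, 0, 0, 0, 0, 0, 0.025, -1, 0, 0, 0, 0, 0, 0.045, -1, 0, 0, 0, 0, 0, 0.065, -1, 0, 0, 0, 0, 0, 0.085, -1, 0, 0, 0.1, -0.005, -0.01, 0.1, -1, 0, 0, 0.23, -0.015, -0.025, 0.115, -1, 0, 0, 0.36, -0.025, -0.042, 0.12, -1, 0, 0, 0.49, -0.035, -0.059, 0.12, -1, 0, 0, 0.62, -0.045, -0.076, 0.12, -1, 0, 0, 0.75, -0.055, -0.093, 0.12, -1, 0, 0, 0.88, -0.065, -0.11, 0.12, -1, 0, 0, 1.01, -0.076, -0.127, 0.12, -1, 0, 0, 1.14, -0.086, -0.144, 0.12, -1, 0, 0, 1.27, -0.096, -0.161, 0.12, -1, 0, 0, 1.4, -0.106, -0.178, 0.12, -1, 0, 0, 1.53, -0.116, -0.194, 0.12, -1, 0, 0, 1.63, -0.122, -0.205, 0.12, -1, 0, 0, 1.669, -0.125, -0.209, 0.12, -1, 0, 0, 1.669, -0.125, -0.209, 0.12, -1]}}

```text
clock: 6.95
eef_pos: [530.7, -221.2, 186.3]
eef_rot: [-0.757, 1.57, -0.499]
wrist_force: [0.3, 1.3, -1.6]
finger_gap: 9.8
```

```bash
python3 look.py w2; python3 - <<'E'
from h import *
from cell import manip
d=manip.camera("scene");cv2.imwrite("pics/s2.png",d["color"])
E
```

```text
6.95 [ 530.7 -221.2  186.3] toolY yaw 104.8 [ 0.001 -0.    -1.   ] [ 0.3  1.3 -1.6] 9.796573401704698 [ -26.3   22.2   85.7   -0.    72.1 -131.1]
```

View pics/s2.png

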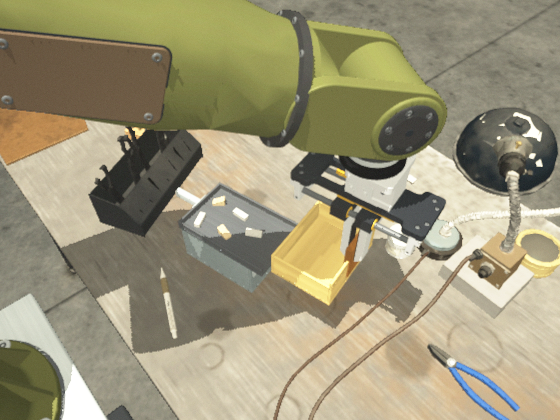

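View pics/w2.png

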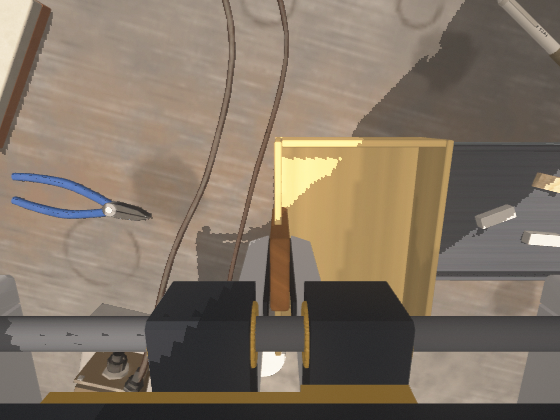

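Bin held level at the right yaw, in the clear beyond the lip. I'll lower it just outside the lip and slide it in.

{"op": "jog_arm", "data": {"series": [0, 0, 0, -0.003, 0.012, -0.015, -1, 0, 0, 0, -0.003, 0.012, -0.035, -1, 0, 0, 0, -0.003, 0.012, -0.055, -1, 0, 0, 0, -0.003, 0.012, -0.075, -1, 0, 0, 0, -0.003, 0.012, -0.09, -1, 0, 0, 0, -0.003, 0.012, -0.105, -1, 0, 0, 0, -0.003, 0.012, -0.113, -1, 0, 0, 0, -0.003, 0.012, -0.118, -1, 0, 0, 0, -0.003, 0.012, -0.118, -1, 0, 0, 0, -0.004, 0.017, -0.118, -1, 0, 0, 0, -0.006, 0.023, -0.118, -1, 0, 0, 0, -0.008, 0.029, -0.118, -1, 0, 0, 0, -0.009, 0.035, -0.118, -1, 0, 0, 0, -0.011, 0.041, -0.118, -1, 0, 0, 0, -0.012, 0.045, -0.118, -1, 0, 0, 0, -0.012, 0.045, -0.118, -1, 0, 0, 0, -0.012, 0.045, -0.12, -1, 0, 0, 0, -0.012, 0.045, -0.121, -1, 0, 0, 0, -0.012, 0.045, -0.121, -1]}}

```text
clock: 9.43
eef_pos: [518.9, -176.2, 65.5]
eef_rot: [-0.441, 1.57, -0.182]
wrist_force: [-5.8, 2.3, 13.5]
finger_gap: 9.6
```

```bash
python3 look.py w3; python3 - <<'E'
from h import *
from cell import manip
d=manip.camera("scene");cv2.imwrite("pics/s3.png",cv2.resize(d["color"][150:350,150:420],None,fx=2.8,fy=2.8))
E
```

```text
9.425 [ 518.9 -176.2   65.5] toolY yaw 104.84 [ 0.001 -0.    -1.   ] [-5.8  2.3 13.5] 9.553641157894997 [ -22.6   27.4   96.     0.    56.6 -127.4]
```

View pics/s3.png

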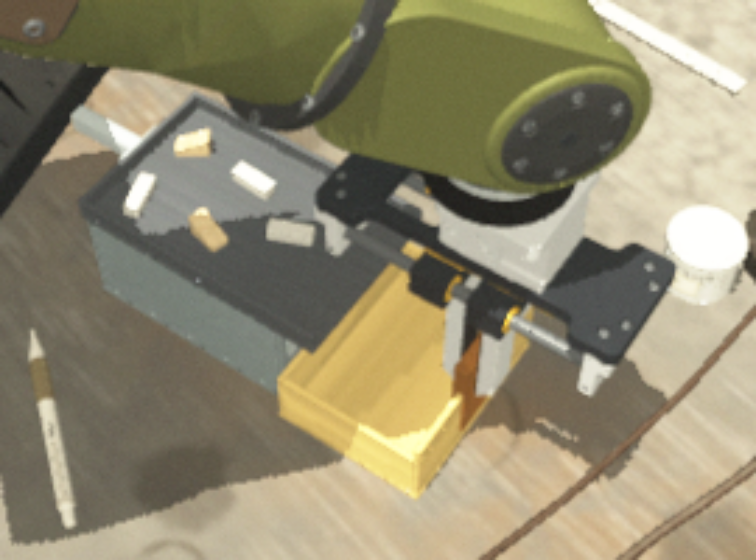

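View pics/w3.png

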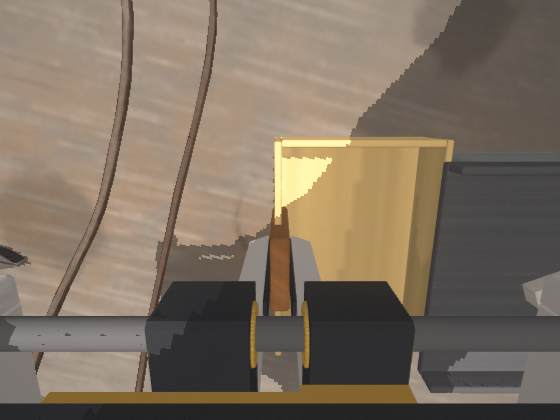

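The bin touches the bench (13 N) and sits under the lip. I'll release it and lift.

{"op": "jog_arm", "data": {"series": [0, 0, 0, 0, 0, 0.001, -1, 0, 0, 0, 0, 0, 0.001, -0.6, 0, 0, 0, 0, 0, 0.001, -0.4, 0, 0, 0, 0, 0, 0.001, -0.2, 0, 0, 0, 0, 0, 0.001, -0.2, 0, 0, 0, 0, 0, 0.006, -0.2, 0, 0, 0, 0, 0, 0.016, -0.2, 0, 0, 0, 0, 0, 0.03, -0.2, 0, 0, 0, 0, 0, 0.05, -0.2, 0, 0, 0, 0, 0, 0.08, -0.2, 0, 0, 0, 0, 0, 0.11, -0.2, 0, 0, 0, 0, 0, 0.14, -0.2, 0, 0, -0.1, 0, 0, 0.15, -0.2, 0, 0, -0.1, 0, 0, 0.15, -0.2]}}

```text
clock: 11.28
eef_pos: [518.9, -176.0, 215.9]
eef_rot: [-0.567, 1.569, -0.407]
wrist_force: [-0.3, 0.4, -0.4]
finger_gap: 37.9
```

{"op": "jog_arm", "data": {"series": [0, 0, -0.1, -0.005, 0.02, 0, -0.2, 0, 0, -0.22, -0.01, 0.04, 0, -0.2, 0, 0, -0.34, -0.016, 0.06, 0, -0.2, 0, 0, -0.46, -0.021, 0.08, 0, -0.2, 0, 0, -0.58, -0.026, 0.1, 0, -0.2, 0, 0, -0.7, -0.032, 0.12, 0, -0.2, 0, 0, -0.82, -0.037, 0.14, 0, -0.2, 0, 0, -0.94, -0.042, 0.16, 0, -0.2, 0, 0, -1.06, -0.048, 0.18, 0, -0.2, 0, 0, -1.18, -0.053, 0.2, 0, -0.2, 0, 0, -1.3, -0.058, 0.22, 0, -0.2, 0, 0, -1.4, -0.063, 0.24, 0, -0.2, 0, 0, -1.47, -0.068, 0.26, 0, -0.2, 0, 0, -1.47, -0.074, 0.28, 0, -0.2, 0, 0, -1.47, -0.074, 0.28, 0, -0.2]}}

```text
clock: 13.15
eef_pos: [444.3, 104.7, 214.2]
eef_rot: [-1.669, 1.57, -2.976]
wrist_force: [0.2, -0.0, -0.1]
finger_gap: 37.7
```

```bash
python3 look.py w4; python3 - <<'E'
from h import *
from cell import manip
X=np.array([.2545,-.967]);Y=np.array([.967,.2545]);o=np.array([473.9,-6])
def rep(n,w):
    x,y,z=w[...,0],w[...,1],w[...,2]
    bx=(x-o[0])*X[0]+(y-o[1])*X[1];by=(x-o[0])*Y[0]+(y-o[1])*Y[1]
    for nm,m in dict(walls=(z>34)&(z<62)&(bx>101)&(bx<220)&(abs(by)<90),tab=(z>68)&(z<84)&(bx>140)&(bx<220)&(abs(by)<60),lid=(z>70)&(z<98)&(bx<108)&(bx>-74)&(abs(by)<75),ltab=(z>80)&(z<98)&(bx<-85)&(bx>-140)&(abs(by)<30)).items():
        if m.sum()<15: continue
        a,b=bx[m],by[m];r=cv2.minAreaRect(np.stack([a,b],1).astype(np.float32))
        print(n,nm,m.sum(),np.round([a.min(),a.max(),b.min(),b.max()],1),[np.round(q,1).tolist() for q in r],np.median(z[m]).round(1))
for n in("top","scene"):
    c=manip.camera(n);cv2.imwrite(f"pics/{n}4.png",c["color"]);rep(n,cloud(c))
s,c=pickle.load(open("w4.pkl","rb"));rep("wrist",cloud(c,wpose(c,s)))
E
```

```text
13.15 [444.3 104.7 214.2] toolY yaw 15.11 [-0.001 -0.    -1.   ] [ 0.2 -0.  -0.1] 37.66019834055813 [  8.7   5.7 102.3  -0.   72.   -6.4]
top walls 305 [101.6 177.8 -65.2  64.7] [[139.9, -0.2], [76.2, 129.9], 0.2] 42.6
top tab 98 [168.7 179.  -19.7  19.7] [[173.8, -0.0], [10.3, 39.5], 0.1] 77.1
top lid 4379 [-74.   98.9 -57.1  56.9] [[12.4, -0.1], [173.0, 114.0], 0.0] 79.8
top ltab 41 [-99.5 -85.7  -6.2   5.8] [[-92.5, -0.2], [13.8, 12.0], 1.7] 91.3
scene walls 716 [101.3 181.7 -66.5  65.9] [[141.5, -0.3], [132.4, 80.4], 90.0] 41.5
scene tab 171 [170.7 181.7 -20.7  20.8] [[176.3, -0.0], [10.5, 41.6], 1.3] 76.2
scene lid 6017 [-74.  102.1 -58.2  58.6] [[14.1, 0.2], [116.8, 176.1], 90.0] 79.6
scene ltab 169 [-130.1  -86.    -6.7    6.7] [[-108.1, 0.0], [13.4, 44.1], 90.0] 90.2
wrist lid 9089 [-74.   97.8 -55.9  58.1] [[11.9, 1.1], [114.0, 171.8], 90.0] 79.7
wrist ltab 668 [-131.2  -85.1   -4.5    7.3] [[-108.1, 1.4], [46.1, 11.8], 0.2] 91.0
```

View pics/scene4.png

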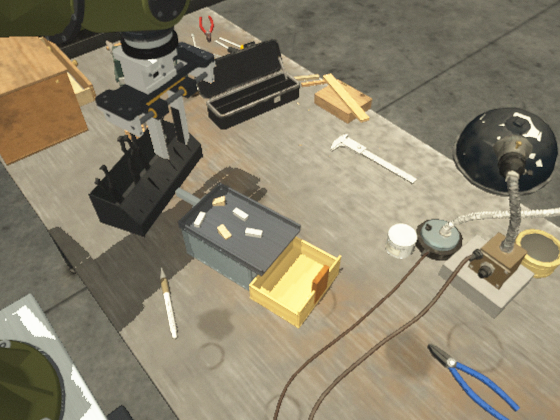

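View pics/top4.png

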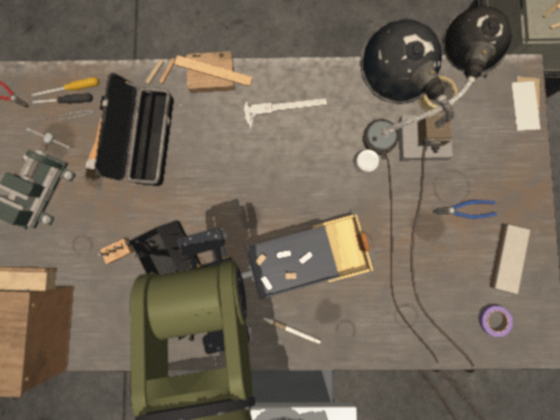

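View pics/w4.png

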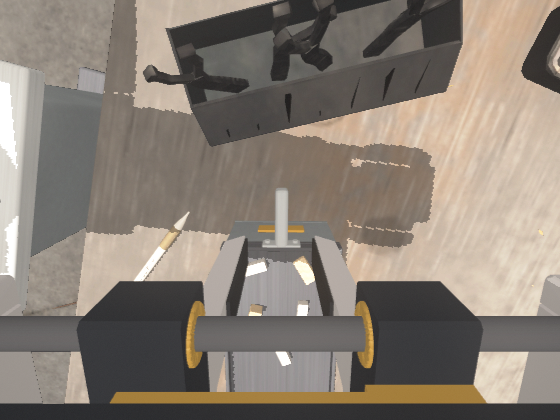

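The top view puts the released bin about 3 mm off the box, centred to within 0.5 mm and parallel. The gripper is over the lid's tab, which is seen at (282,215) in the wrist view. I'll lower and grip.

{"op": "jog_arm", "data": {"series": [0, 0, -0.006, 0, -0.001, -0.02, -0.2, 0, 0, -0.006, 0, -0.001, -0.04, -0.2, 0, 0, -0.006, 0, -0.001, -0.06, -0.2, 0, 0, -0.006, 0, -0.001, -0.08, -0.2, 0, 0, -0.006, 0, -0.001, -0.1, -0.2, 0, 0, -0.006, 0, -0.001, -0.115, -0.2, 0, 0, -0.006, 0, -0.001, -0.125, -0.2, 0, 0, -0.006, 0, -0.001, -0.13, -0.2, 0, 0, -0.006, 0, -0.001, -0.13, -0.2, 0, 0, -0.006, 0, -0.001, -0.13, -1, 0, 0, -0.006, 0, -0.001, -0.13, -1, 0, 0, -0.006, 0, -0.001, -0.13, -1, 0, 0, -0.006, 0, -0.001, -0.13, -1, 0, 0, -0.006, 0, -0.001, -0.13, -1], "squeeze": 25}}

```text
clock: 15.05
eef_pos: [446.1, 103.4, 85.2]
eef_rot: [1.521, 1.567, 0.204]
wrist_force: [8.6, 3.5, -1.9]
finger_gap: 11.8
```

```bash
python3 - <<'E'
from h import *
from cell import manip
s=manip.read_state();print(s["clock"],s["eef_pos"].round(1),s["wrist_force"].round(1),s["finger_gap"],np.degrees(s["joints"]).round(1))
c=manip.camera("scene");cv2.imwrite("pics/s5.png",c["color"])
X=np.array([.2545,-.967]);o=np.array([473.9,-6])
bx=(s["eef_pos"][:2]-o)@X;print("bx",bx)
# arc increments: relative to actual grip point rotated about hinge at bx=74.5,z=75
gx,gz=bx-74.5,s["eef_pos"][2]-75
print(gx,gz,np.degrees(np.arctan2(gz,-gx)))
for t in list(range(3,64,3)):
    a=np.radians(t);nx=gx*np.cos(a)+gz*np.sin(a);nz=-gx*np.sin(a)+gz*np.cos(a)
    print(t,((nx-gx)*X).round(1),round(nz-gz,1))
E
```

```text
15.05 [446.1 103.4  85.2] [ 8.6  3.5 -1.9] 11.780546296622683 [  8.5  15.7 109.8   0.   54.3  -6.1]
bx -112.83907978499346
-187.33907978499346 10.206427219071244 3.1184505081698277
3 [ 0.2 -0.8] 9.8
6 [ 0.5 -2. ] 19.5
9 [ 1.  -3.8] 29.2
12 [ 1.6 -6. ] 38.7
15 [ 2.3 -8.7] 48.1
18 [  3.1 -11.9] 57.4
21 [  4.1 -15.6] 66.5
24 [  5.2 -19.7] 75.3
27 [  6.4 -24.2] 83.9
30 [  7.7 -29.2] 92.3
33 [  9.1 -34.6] 100.4
36 [ 10.6 -40.4] 108.2
39 [ 12.3 -46.6] 115.6
42 [ 14.  -53.1] 122.7
45 [ 15.8 -60. ] 129.5
48 [ 17.7 -67.3] 135.8
51 [ 19.7 -74.8] 141.8
54 [ 21.8 -82.7] 147.4
57 [ 23.9 -90.8] 152.5
60 [ 26.1 -99.1] 157.1
63 [  28.3 -107.7] 161.3
```

View pics/s5.png

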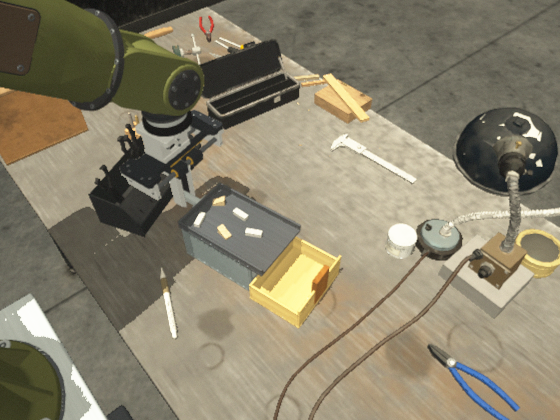

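Tab gripped (gap 11.8 mm) and the pieces are undisturbed. I'll raise the lid slowly along the arc.

{"op": "jog_arm", "data": {"series": [0, 0, 0, 0.001, 0, 0.005, -1, 0, 0, 0, 0.001, -0.001, 0.01, -1, 0, 0, 0, 0.001, -0.001, 0.015, -1, 0, 0, 0, 0.001, -0.002, 0.0195, -1, 0, 0, 0, 0.002, -0.003, 0.0245, -1, 0, 0, 0, 0.002, -0.004, 0.029, -1, 0, 0, 0, 0.002, -0.005, 0.034, -1, 0, 0, 0, 0.0025, -0.006, 0.0385, -1, 0, 0, 0, 0.003, -0.0073, 0.0435, -1, 0, 0, 0, 0.003, -0.0087, 0.048, -1, 0, 0, 0, 0.0035, -0.0103, 0.053, -1, 0, 0, 0, 0.004, -0.012, 0.0575, -1, 0, 0, 0, 0.0045, -0.0137, 0.062, -1, 0, 0, 0, 0.005, -0.0156, 0.0665, -1, 0, 0, 0, 0.0055, -0.0176, 0.071, -1, 0, 0, 0, 0.006, -0.0197, 0.0753, -1, 0, 0, 0, 0.006, -0.0197, 0.0753, -1, 0, 0, 0, 0.006, -0.0197, 0.0753, -1]}}

```text
clock: 17.35
eef_pos: [451.4, 83.4, 160.2]
eef_rot: [1.422, 1.568, 0.105]
wrist_force: [7.2, 0.4, -2.0]
finger_gap: 11.8
```

```bash
cat > st.py <<'E'
import sys
from h import *
from cell import manip
s=manip.read_state();print(s["clock"],s["eef_pos"].round(1),s["wrist_force"].round(1),s["finger_gap"])
X=np.array([.2545,-.967]);o=np.array([473.9,-6])
bx=(s["eef_pos"][:2]-o)@X;gx,gz=bx-74.5,s["eef_pos"][2]-75
print("theta by TCP",np.degrees(np.arctan2(gz,-gx))-3.12,"r",np.hypot(gx,gz))
c=manip.camera("scene");pickle.dump(c,open("st.pkl","wb"));cv2.imwrite("pics/%s.png"%sys.argv[1],cv2.resize(c["color"][110:350,120:420],None,fx=2.5,fy=2.5))
E
python3 st.py s6
```

```text
17.35 [451.4  83.4 160.2] [ 7.2  0.4 -2. ] 11.781379837905332
theta by TCP 23.964358140487725 r 187.1494146159313
```

View pics/s6.png

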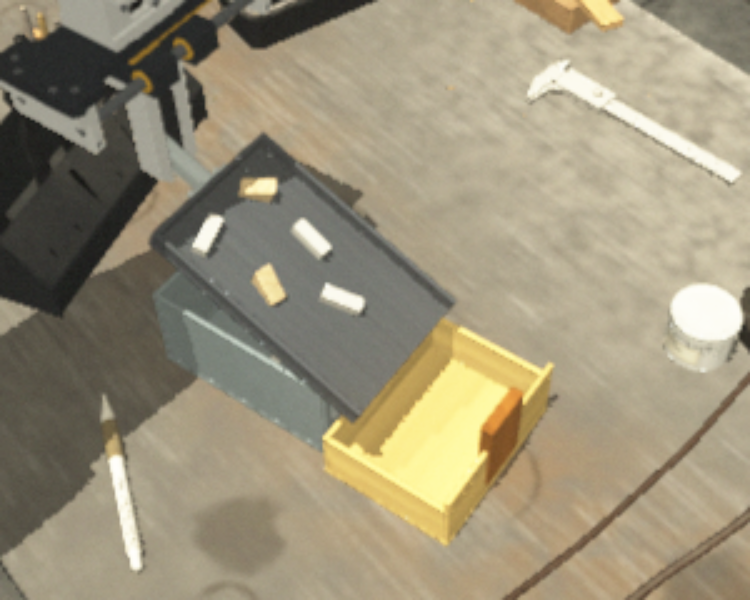

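At 24° nothing has slid yet. I'll continue at about 1° per row.

{"op": "jog_arm", "data": {"series": [0, 0, 0, 0.0004, -0.0015, 0.0029, -1, 0, 0, 0, 0.0008, -0.003, 0.0058, -1, 0, 0, 0, 0.0012, -0.0045, 0.0086, -1, 0, 0, 0, 0.0016, -0.0061, 0.0114, -1, 0, 0, 0, 0.002, -0.0078, 0.0142, -1, 0, 0, 0, 0.0025, -0.0095, 0.017, -1, 0, 0, 0, 0.003, -0.0113, 0.0197, -1, 0, 0, 0, 0.0034, -0.0131, 0.0224, -1, 0, 0, 0, 0.004, -0.0149, 0.0251, -1, 0, 0, 0, 0.0044, -0.0168, 0.0277, -1, 0, 0, 0, 0.005, -0.0187, 0.0303, -1, 0, 0, 0, 0.0054, -0.0207, 0.0329, -1, 0, 0, 0, 0.0054, -0.0207, 0.0329, -1, 0, 0, 0, 0.0054, -0.0207, 0.0329, -1]}}

```text
clock: 19.15
eef_pos: [456.8, 62.7, 193.0]
eef_rot: [1.465, 1.568, 0.148]
wrist_force: [8.1, 2.1, -3.3]
finger_gap: 11.8
```

```bash
python3 st.py s7
```

```text
19.15 [456.8  62.7 193. ] [ 8.1  2.1 -3.3] 11.75068041293785
theta by TCP 35.96297898508735 r 187.16795878399057
```

View pics/s7.png

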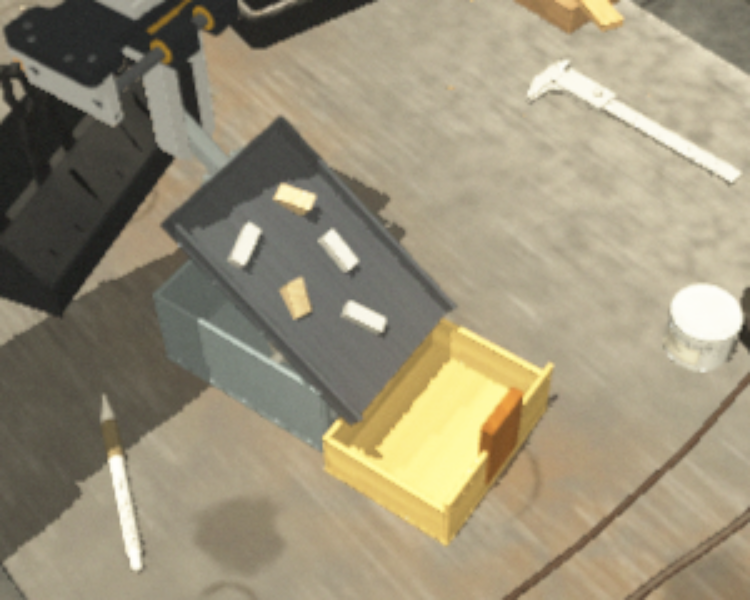

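{"op": "jog_arm", "data": {"series": [0, 0, 0, 0.0006, -0.002, 0.0025, -1, 0, 0, 0, 0.0011, -0.0041, 0.005, -1, 0, 0, 0, 0.0017, -0.0062, 0.0074, -1, 0, 0, 0, 0.0022, -0.0083, 0.0098, -1, 0, 0, 0, 0.0022, -0.0083, 0.0098, -1, 0, 0, 0, 0.0022, -0.0083, 0.0098, -1, 0, 0, 0, 0.0028, -0.0105, 0.0122, -1, 0, 0, 0, 0.0034, -0.0127, 0.0145, -1, 0, 0, 0, 0.004, -0.015, 0.0168, -1, 0, 0, 0, 0.004, -0.015, 0.0168, -1, 0, 0, 0, 0.004, -0.015, 0.0168, -1]}}

```text
clock: 20.58
eef_pos: [460.7, 47.8, 209.8]
eef_rot: [1.518, 1.569, 0.201]
wrist_force: [7.5, 2.7, -2.3]
finger_gap: 11.7
```

```bash
python3 st.py s8
```

```text
20.575 [460.7  47.8 209.8] [ 7.5  2.7 -2.3] 11.652931554076583
theta by TCP 42.95476193647771 r 187.15837226806104
```

View pics/s8.png

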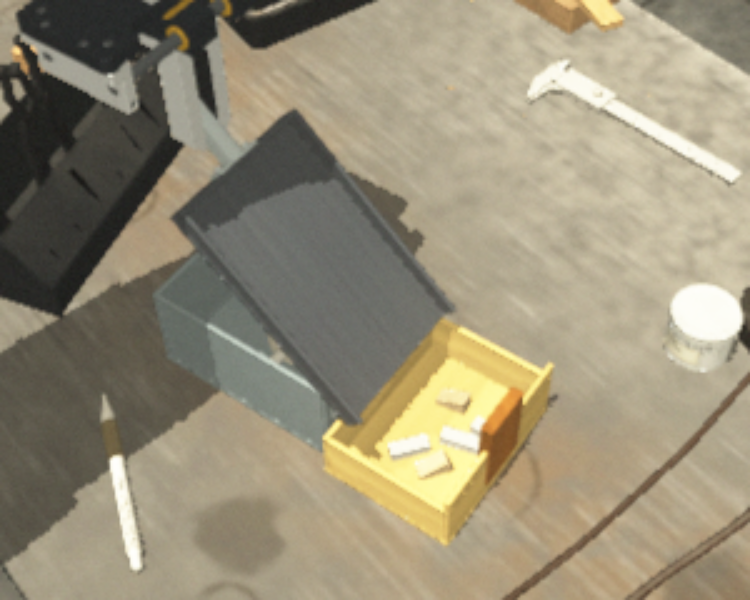

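All five pieces are in the bin: wedges at (452,399) and (432,463), slips at (408,445), (460,438) and (478,425). I'll finish raising to 60°.

{"op": "jog_arm", "data": {"series": [0, 0, 0, 0.0006, -0.0023, 0.0023, -1, 0, 0, 0, 0.0012, -0.0046, 0.0045, -1, 0, 0, 0, 0.002, -0.0082, 0.0077, -1, 0, 0, 0, 0.003, -0.0119, 0.0108, -1, 0, 0, 0, 0.004, -0.0156, 0.0139, -1, 0, 0, 0, 0.005, -0.0194, 0.0168, -1, 0, 0, 0, 0.006, -0.0233, 0.0197, -1, 0, 0, 0, 0.0072, -0.0273, 0.0224, -1, 0, 0, 0, 0.0082, -0.0313, 0.025, -1, 0, 0, 0, 0.0093, -0.0354, 0.0275, -1, 0, 0, 0, 0.0104, -0.0395, 0.0299, -1, 0, 0, 0, 0.0115, -0.0437, 0.0321, -1, 0, 0, 0, 0.0115, -0.0437, 0.0321, -1, 0, 0, 0, 0.0115, -0.0437, 0.0321, -1, 0, 0, 0, 0.0115, -0.0437, 0.0321, -1]}}

```text
clock: 22.5
eef_pos: [472.2, 4.2, 241.9]
eef_rot: [1.583, 1.569, 0.266]
wrist_force: [8.2, 3.0, -1.8]
finger_gap: 12.1
```

```bash
python3 st.py s9; python3 - <<'E'
from h import *
from cell import manip
X=np.array([.2545,-.967]);Y=np.array([.967,.2545]);o=np.array([473.9,-6])
t=manip.camera("top");cv2.imwrite("pics/t9.png",t["color"])
for n,c in(("scene",pickle.load(open("st.pkl","rb"))),("top",t)):
    w=cloud(c);d=w[...,:2]-o;bx=d@X;by=d@Y;z=w[...,2]
    m=(abs(by)<45)&(bx>10)&(bx<85)&(z>65)&(z<185)
    # RANSAC-like trimmed plane in (bx,z)
    a,b=bx[m],z[m]
    l=cv2.fitLine(np.stack([a,b],1).astype(np.float32),cv2.DIST_HUBER,0,.01,.01).ravel();print(n,m.sum(),"lid slope",np.degrees(np.arctan2(-l[1],l[0])),l)
    k=(z>30)&(z<62)&(bx>105)&(bx<220)&(abs(by)<90);r=cv2.minAreaRect(np.stack([bx[k],by[k]],1).astype(np.float32));print("bin",r,bx[k].max())
E
```

```text
22.5 [472.2   4.2 241.9] [ 8.2  3.  -1.8] 12.10937723318973
theta by TCP 59.94421659211097 r 187.19867182914973
scene 3521 lid slope 58.70781 [  0.5194026  -0.8545297  48.19192   128.75314  ]
bin ((143.4148406982422, -0.00164031982421875), (132.2018585205078, 76.38579559326172), 89.8274154663086) 181.5568947097658
top 301 lid slope 58.62629 [  0.5206179  -0.8537898  53.558952  117.48802  ]
bin ((141.28541564941406, -0.28018951416015625), (71.60700988769531, 129.99647521972656), 0.004169199150055647) 177.09239930893347
```

View pics/s9.png

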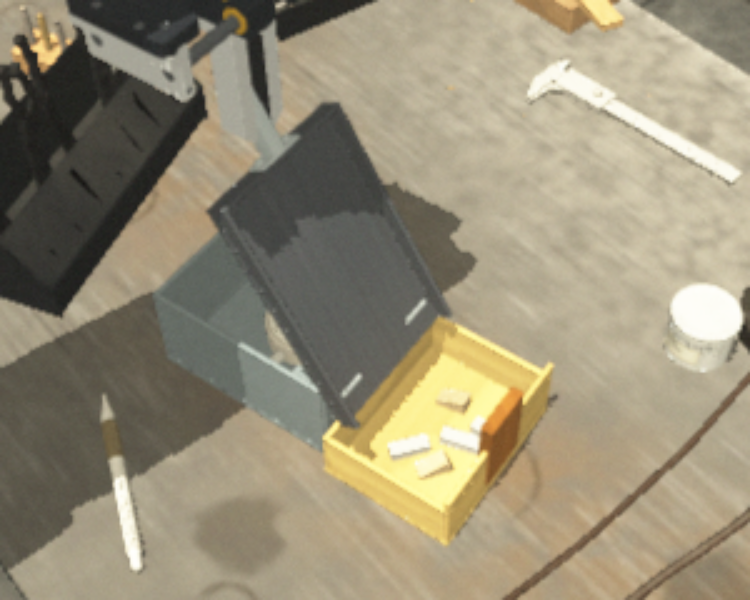

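View pics/t9.png

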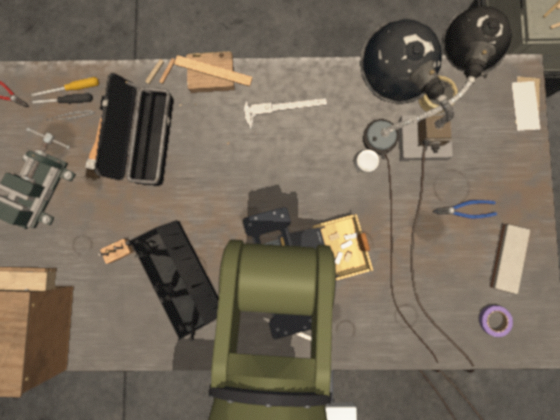

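```bash
python3 - <<'E'
from h import *
X=np.array([.2545,-.967]);Y=np.array([.967,.2545]);o=np.array([473.9,-6])
def fit(c,guess,zl,bl):
    w=cloud(c);d=w[...,:2]-o;bx=d@X;by=d@Y;z=w[...,2]
    m=(abs(by)<45)&(bx>bl[0])&(bx<bl[1])&(z>zl[0])&(z<zl[1])
    a,b=bx[m],z[m];t=np.radians(guess);
    for i in range(8):
        s=a*np.cos(t)-b*np.sin(t);h=a*np.sin(t)+b*np.cos(t)   # along slope (down), normal
        if i==0: h0=np.median(h);k=abs(h-h0)<4
        p=np.polyfit(s[k],h[k],1);r=h-np.polyval(p,s);k=(abs(r)<3);t-=np.arctan(p[0])
    s=a*np.cos(t)-b*np.sin(t);h=a*np.sin(t)+b*np.cos(t)
    H=74.5*np.sin(t)+75*np.cos(t)
    print(k.sum(),"theta",np.degrees(t),"s range",s[k].min(),s[k].max(),"floor offset from hinge",np.median(h[k])-H)
c=pickle.load(open("st.pkl","rb"));fit(c,59,(40,220),(-20,95))
fit(c,59,(90,220),(-20,95))
d=pickle.load(open("a.pkl","rb"))
fit(d["scene"],0,(60,84),(-70,98));fit(d["top"],0,(60,84),(-70,98))
E
```

```text
4386 theta 58.7009099336267 s range -188.30576666280783 2.2862334806173052 floor offset from hinge 5.472039675705332
3466 theta 58.69783398994067 s range -188.2998811560108 -38.27780264519713 floor offset from hinge 5.4671136868455505
3489 theta 0.00010725883889222081 s range -69.83923073141759 97.99239290403223 floor offset from hinge 4.1234300288210335
2887 theta 0.04670280255566432 s range -70.0590572919176 97.91318329889833 floor offset from hinge 4.435949043643987
```

```bash
python3 - <<'E'
from h import *
X=np.array([.2545,-.967]);Y=np.array([.967,.2545]);o=np.array([473.9,-6])
c=pickle.load(open("st.pkl","rb"))
w=cloud(c);d=w[...,:2]-o;bx=d@X;by=d@Y;z=w[...,2]
t=np.radians(59);U=bx-74.5;V=z-75
s=-(U*np.cos(t)-V*np.sin(t));h=U*np.sin(t)+V*np.cos(t)
m=(abs(by)<45)&(abs(h-5)<5)
for a in range(-20,150,10):
    k=m&(s>=a)&(s<a+10)
    if k.sum()>10: print(a,k.sum(),np.median(h[k]).round(2))
for lo,hi in((0,140),(0,120),(20,140)):
    k=m&(s>lo)&(s<hi);A=np.c_[s[k],by[k],np.ones(k.sum())];q=np.linalg.lstsq(A,h[k],rcond=None)[0];print(lo,hi,"theta",59+np.degrees(np.arctan(q[0])) ,59-np.degrees(np.arctan(q[0])),q)
E
```

```text
-20 232 5.66
-10 232 5.48
0 237 5.5
10 236 5.42
20 241 5.36
30 253 5.32
40 253 5.24
50 260 5.14
60 257 4.95
70 262 5.04
80 272 5.03
90 279 4.89
100 272 4.95
110 285 4.77
120 293 4.87
130 289 4.73
140 66 4.86
0 140 theta 58.685011215142325 59.314988784857675 [-5.49764679e-03  1.37818216e-03  5.49961298e+00]
0 120 theta 58.672511028125115 59.327488971874885 [-5.71582307e-03  1.72673975e-03  5.50961268e+00]
20 140 theta 58.685965782536464 59.314034217463536 [-5.48098594e-03  9.43044660e-04  5.49761350e+00]
```

The images put the lid at 58.7° while the arm's arc gives 59.9°, so I'll nudge up by about 0.7° to sit between the two.

{"op": "jog_arm", "data": {"series": [0, 0, 0, 0.0003, -0.001, 0.0006, -1, 0, 0, 0, 0.0005, -0.002, 0.0011, -1, 0, 0, 0, 0.0005, -0.002, 0.0011, -1, 0, 0, 0, 0.0005, -0.002, 0.0011, -1, 0, 0, 0, 0.0005, -0.002, 0.0011, -1, 0, 0, 0, 0.0005, -0.002, 0.0011, -1]}}

```text
clock: 23.35
eef_pos: [472.7, 2.3, 242.9]
eef_rot: [1.746, 1.569, 0.429]
wrist_force: [9.5, 3.0, -3.2]
finger_gap: 11.8
```

```bash
python3 st.py s10; python3 - <<'E'
from h import *
X=np.array([.2545,-.967]);Y=np.array([.967,.2545]);o=np.array([473.9,-6])
c=pickle.load(open("st.pkl","rb"))
w=cloud(c);d=w[...,:2]-o;bx=d@X;by=d@Y;z=w[...,2]
t=np.radians(59);U=bx-74.5;V=z-75
s=-(U*np.cos(t)-V*np.sin(t));h=U*np.sin(t)+V*np.cos(t)
k=(abs(by)<45)&(abs(h-5)<5)&(s>0)&(s<140);print(59+np.degrees(np.polyfit(s[k],h[k],1)[0]))
E
```

```text
23.35 [472.7   2.3 242.9] [ 9.5  3.  -3.2] 11.761722912195491
theta by TCP 60.61248435447662 r 187.18610192269244
59.283900141191396
```

View pics/s10.png

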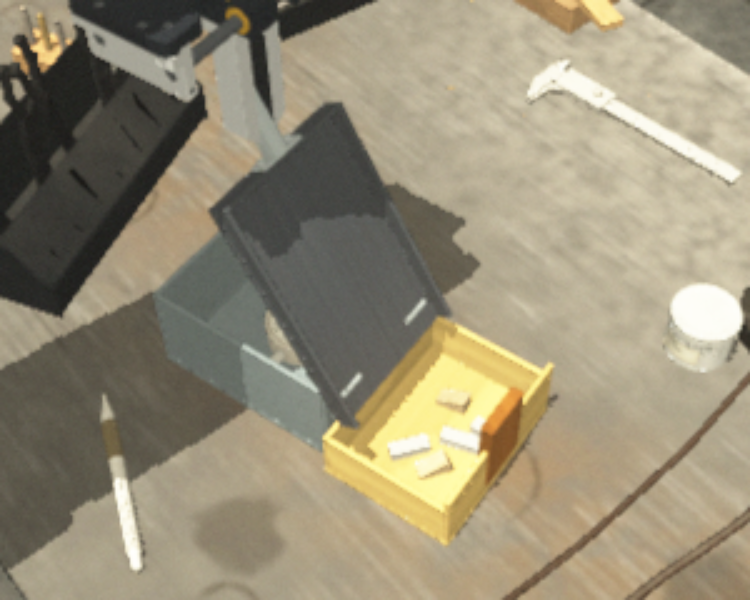

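The lid is held at about 60°, and all five pieces lie in the bin at (408–480, 399–463). I'll hand in.

```bash
python3 -c "
from cell import manip
print(manip.sign_off())"
```

```text
the job is handed in; nothing more can be done
None
```

The bin is in place and released. All five pieces slid off the lid into it, and the gripper is still holding the lid open at about 60°. I handed in at about 23.4 s of the 62 s allowed.

- **Bin:** I lowered it by its tab outside the lip, slid it in under the lip, set it down and let go. The last top-view measurement put it about 3 mm from the box (4 mm was asked), centred to about 0.3 mm and parallel.
- **Pieces:** I raised the lid slowly and they slid off between 36° and 43°. The last picture shows all five in the bin: two wedges and three slips.
- **Lid angle:** my two checks disagreed slightly. The arm's position gives 60.6° and the camera's plane fit gives 59.3°, so I stopped with 60° between them.
- **Forces:** with the lid held, the fingers carry about 10 N sideways on the tab. The highest reading I saw was about 15 N, when setting the bin down, but I only read forces at the end of each move.

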